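# Nest the measuring pans with their handles fanned

## Robot

A 6-joint arm with a two-finger parallel gripper is mounted at the origin on the work surface. World frame = base frame: x ahead of the robot, y to its left, z up, the work surface at z = 0. Lengths are in m, angles in rad, forces in N, time in s.
With the tool pointing down it reaches from about 0.35 to 0.775 m from the base axis. Payload 7.3 kg.
Tool frame: the origin (TCP) lies at the very end of the fingers, on their centre line; the grasp point (between the pads) lies 19 mm behind it; z points along the fingers, x is the direction in which the jaws open and shut, and the axes are right-handed (so a half turn about z gives the same grasp; the last joint's range is limited). The gripper opens to 92 mm and grips with 3 to 60 N. Pads are 19 mm wide; open, the fingers measure 130 mm over their backs; the gripper's body (75 mm by 190 mm) begins 47 mm behind the grasp point.
Start: joints at [-0.146, 0.342, 1.524, -0, 1.275, -0.146], TCP at [0.525, 0, 0.227] pointing down, gripper open.
Joint ranges: [-2.53, 2.53], [-0.77, 2.02], [0.04, 2.7], [-1, 4.14], [0.28, 2.66], [-3.11, 3.11]. Speed limits (rad/s): [2.57, 2.57, 3.14, 3.14, 3.14, 3.14].

## Interface

Orientations are given as [roll, pitch, yaw] about the fixed x, y, z axes, in that order (R = Rz(yaw) Ry(pitch) Rx(roll)).
In Python, from cell import robot, read_camera, nets gives the robot as it stands. The module is installed in compiled form; this text tells all that it offers.
- The arm moves only by the tool carry_out, never from a script. Its arguments are lists of equal length, an entry for each row: "translation": the shift along the tool's x, y, z in m, a list of three; "turn": the turn, a rotation vector about the tool's x, y, z in rad, a list of three; "gripper": the gripper's target within -1 to 1 (shut at 1, half-way at 0, fully open at -1). A call has 1 to 10 rows; each row shifts and turns the commanded pose from where the row before left it, along the tool's axes as they then stand; what a row does not reach is not made up. A row lasts 1/10 s, in which the tool goes at most 50 mm and 8.59 degrees, less where a joint would pass 70% of its speed; a pose out of reach is approached as far as the arm can. A call with a gripper value outside its range is refused whole. The fingers move at their own pace and stop on an object; "squeeze" is the grip in N (left out, the last holds). Time passes only in rows, so rows that do not move let the fingers close. It gives the time, the measured TCP pose, the force and the opening at its end, in the units of the state.
- robot.observe(): the state, without advancing time (a new reading comes with each control period).
- read_camera(name): name is "scene" or "side" or "wrist"; returns a dict with "img" (384x512x3 uint8, red, green, blue), "fx", "fy", "cx", "cy" (pixels), "world_from_camera" (4x4, takes a point from camera to world coordinates). Camera axes: x right, y down, z forward; pixel columns grow to the right and rows downward; lengths in m; the calibration is good to about 2 mm. A picture is of the moment at which its call begins. There is no depth.
- robot.hand_in(): hands the job in, once; it reports no verdict.
Trained networks look in a picture, given as the dict that the camera call returned (one of the last four; its "shot" number tells which), for a name from the list of things; names that differ only in an ending like _2 or _b are one class to them, and where a whole thing is asked for, a point or a joint stands for the part that bears it (a point fixed in the world has none). Each returns a list of dicts, best first, with "score" (0 to 1); they miss things now and then, are a little off and sometimes report something else, mostly with a low value. They report only what shows in the picture. A call takes as long as a camera call. They do not tell look-alikes from the thing itself.
- nets.regions_of(picture, name): "region" (384x512 bool, what is visible of it) and "pixel" ([column, row] in pixels, amid what is visible of it).
- nets.tip_of(picture, name): "pixel" ([column, row] in pixels: a listed point, or the origin of a listed thing).
The state is a dict: "time": time; "qpos": joint angles; "qvel": joint speeds; "joint_efforts": joint torques, N m; "tool_pos": TCP position; "tool_rot": TCP orientation; "contact_force": force on the tool from outside, world axes, zero at the start; "torque": the same for the moment, N m; "opening": finger opening in m.
Only numpy, scipy, OpenCV 4.12 (cv2) and the standard library are available. Lean on these libraries where they do the work, as an engineer would, in place of code of your own. Each camera call takes 0.05 s, during which the arm holds its last target. There are 200 camera calls.

## Task

Nest the four steel measuring pans upright on the round cork mat: the largest centred on the mat, then the next size in it, and so on to the smallest, each sitting flat on the bottom of the one before. Fan the handles so that each clears the one just under it, swung 30 to 150 degrees to either side of it. Leave the loose stack of cupcake liners, the glass bowl and the spatula where they are, and let go of everything at the end.

Things in the scene. Friction and masses are not known exactly. Their poses are not given: they have to be found in the camera images.
- pan_large: The largest of four alike straight-sided steel measuring pans: outside 108 mm, inside 102 mm across, 40 mm tall, bottom 6 mm thick, loose, under 0.2 kg. Origin: centre of the underside; z up, x out along the handle, a level bar 12 mm wide, from 37 to 47 mm above the underside, ending 105 mm from the axis. Gripped 78 mm from the axis, 42 mm up, the fingers clear all rims of the nest.
- pan_medium: The second largest of four alike straight-sided steel measuring pans: outside 85 mm, inside 79 mm across, 40 mm tall, bottom 6 mm thick, loose, under 0.2 kg. Origin: centre of the underside; z up, x out along the handle, a level bar 12 mm wide, from 37 to 47 mm above the underside, ending 105 mm from the axis. Gripped 78 mm from the axis, 42 mm up, the fingers clear all rims of the nest.
- pan_small: The third of four alike straight-sided steel measuring pans: outside 62 mm, inside 56 mm across, 40 mm tall, bottom 6 mm thick, loose, under 0.2 kg. Origin: centre of the underside; z up, x out along the handle, a level bar 12 mm wide, from 37 to 47 mm above the underside, ending 105 mm from the axis. Gripped 78 mm from the axis, 42 mm up, the fingers clear all rims of the nest.
- pan_tiny: The smallest of four alike straight-sided steel measuring pans: outside 39 mm, inside 33 mm across, 40 mm tall, bottom 6 mm thick, loose, under 0.2 kg. Origin: centre of the underside; z up, x out along the handle, a level bar 12 mm wide, from 37 to 47 mm above the underside, ending 105 mm from the axis. Gripped 78 mm from the axis, 42 mm up, the fingers clear all rims of the nest.
- cork_mat: Round cork mat, 124 mm across, 6 mm thick, fixed flat on the sage green counter (which is at height 0). Origin at the centre of its underside, z up. Its place changes from start to start; the largest pan goes on its top.
- liner_stack: Bystander: small loose stack of three ribbed plastic cupcake liners, 70 mm across at the top, 42 mm tall, beyond the pans. Origin at the centre of its underside.
- glass_bowl: Bystander: clear glass bowl, 170 mm across the rim, 70 mm tall, loose, beyond the pans. Origin at the centre of its underside.
- spatula: Bystander: spatula lying flat, wooden handle and red silicone blade, 253 mm long, 52 mm wide at the blade, 12 mm tall, beyond the pans. Origin on the counter 120 mm from the handle's end; x towards the blade.
Not all that is in view belongs to the job. Leave any purple look-alike of the pan_small alone.

How it is judged:
By the outcome, as a careful person would: the job done as asked, in the order asked, and still so for the second after the job is handed in, with the robot touching nothing.
It also fails if it takes over 120 s, if anything falls off the work surface, if the arm or the gripper's body presses on something with over 40 N, if the wrist force passes 120 N, or if a joint passes its speed limit or range.

## Working session

There is one attempt and no reset: what is moved stays moved. The work goes in short steps, Python scripts to look and compute and a tool call to move; the robot and the scene stay as the last step left them, time stands still between calls to the robot, and variables do not carry over. Pictures are saved under pics/ and viewed, about 12 in all and at most 16, crops included, and the job is handed in when it is done.

Besides the shell and the picture viewer there is one more tool, called by a JSON object that holds its "api" and its "payload", one argument or row to a line. carry_out: Moves the arm, as the interface text tells. Its arguments: {"type":"object","properties":{"translation":{"type":"array","items":{"type":"array","items":{"type":"number"}}},"turn":{"type":"array","items":{"type":"array","items":{"type":"number"}}},"gripper":{"type":"array","items":{"type":"number"}},"squeeze":{"type":"number"}},"required":["translation","turn","gripper"]}

```bash
mkdir -p pics; cat > h.py <<'E'
import numpy as np, cv2
from cell import robot, read_camera, nets
def ray(p,uv,z):
    T=p["world_from_camera"];d=T[:3,:3]@np.array([(uv[0]-p["cx"])/p["fx"],(uv[1]-p["cy"])/p["fy"],1.])
    o=T[:3,3];return o+d*(z-o[2])/d[2]
def proj(p,P):
    T=p["world_from_camera"];c=T[:3,:3].T@(np.asarray(P)-T[:3,3])
    return np.array([p["fx"]*c[0]/c[2]+p["cx"],p["fy"]*c[1]/c[2]+p["cy"]])
def save(p,n,s=1.5):
    cv2.imwrite("pics/"+n,cv2.resize(p["img"][:,:,::-1],None,fx=s,fy=s,interpolation=cv2.INTER_CUBIC))
E
python3 - <<'E'
from h import *
for n in("scene","side","wrist"):
    p=read_camera(n);save(p,n+"0.png")
    print(n,p["fx"],np.round(p["world_from_camera"],3).tolist())
    for k in["pan_large","pan_medium","pan_small","pan_tiny","cork_mat","liner_stack","glass_bowl","spatula"]:
        z=0.0
        for m,f in(("tip",nets.tip_of),("reg",nets.regions_of)):
            print(k,m,[(round(r["score"],2),np.round(r["pixel"]).tolist(),np.round(ray(p,r["pixel"],z)[:2],3).tolist()) for r in f(p,k)[:3]])
print(robot.observe())
E
```

```text
scene 370.26212074114125 [[-0.47, 0.721, -0.509, 1.112], [0.883, 0.378, -0.279, 0.261], [-0.008, -0.58, -0.814, 0.817], [0.0, 0.0, 0.0, 1.0]]
pan_large tip [(0.57, [417.0, 207.0], [0.448, 0.368])]
pan_large reg [(0.8, [420.0, 202.0], [0.43, 0.372])]
pan_medium tip []
pan_medium reg [(0.7, [274.0, 176.0], [0.532, -0.01])]
pan_small tip [(0.95, [124.0, 172.0], [0.713, -0.393]), (0.86, [222.0, 149.0], [0.51, -0.192]), (0.57, [188.0, 203.0], [0.718, -0.173])]
pan_small reg [(0.97, [221.0, 144.0], [0.496, -0.205]), (0.87, [122.0, 167.0], [0.701, -0.41])]
pan_tiny tip [(0.86, [187.0, 110.0], [0.418, -0.38])]
pan_tiny reg [(0.79, [184.0, 111.0], [0.426, -0.387])]
cork_mat tip [(0.63, [348.0, 188.0], [0.473, 0.187]), (0.54, [218.0, 250.0], [0.8, -0.028])]
cork_mat reg [(0.85, [345.0, 187.0], [0.475, 0.18])]
liner_stack tip [(0.73, [188.0, 203.0], [0.718, -0.172])]
liner_stack reg [(0.6, [186.0, 196.0], [0.7, -0.189])]
glass_bowl tip [(0.76, [218.0, 248.0], [0.794, -0.031])]
glass_bowl reg [(0.56, [215.0, 236.0], [0.768, -0.056])]
spatula tip [(0.98, [334.0, 264.0], [0.7, 0.236])]
spatula reg
[... 2029 characters left out ...]
)]
{'time': 2.55, 'qpos': array([-1.46013652e-01,  3.41981551e-01,  1.52408877e+00, -5.90903117e-06,
        1.27539781e+00, -1.46026461e-01]), 'qvel': array([-3.37638497e-04,  1.29872327e-03,  8.58721868e-04,  9.24687333e-05,
        7.45373968e-04,  4.50628310e-04]), 'joint_efforts': array([ 2.99247995e-04, -4.31127584e+01, -2.44478327e+01,  7.19370623e-02,
        4.83913918e-02, -1.94355670e-05]), 'tool_pos': array([5.25024556e-01, 9.66280595e-06, 2.26754017e-01]), 'tool_rot': array([ 3.14156894e+00, -1.22370503e-04,  1.45303771e-05]), 'contact_force': array([ 0.06478279, -0.11430331,  0.33855429]), 'torque': array([-0.03619866, -0.00218354,  0.00891055]), 'opening': 0.09217453791092314}
```

View pics/scene0.png

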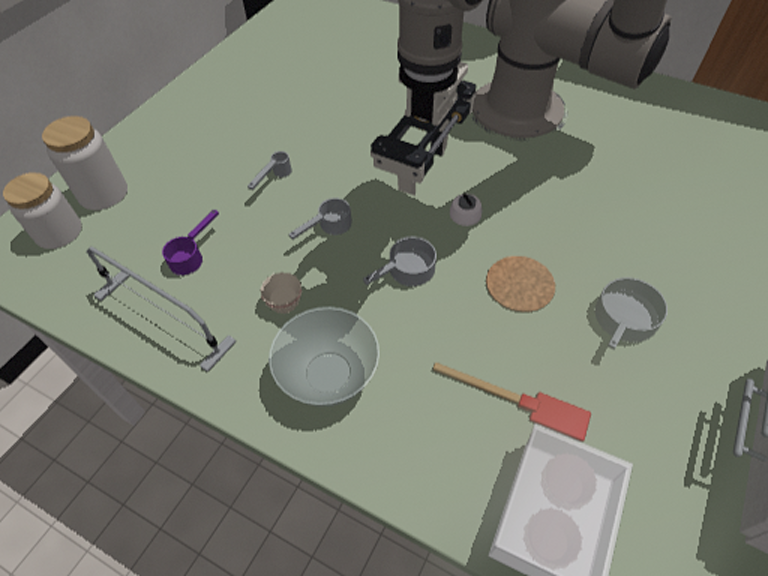

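View pics/side0.png

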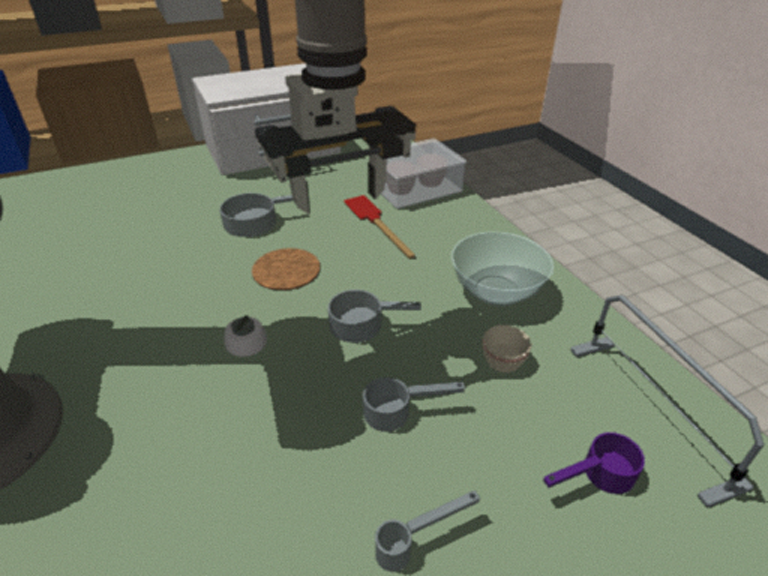

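```bash
cat >> h.py <<'E'
from scipy.optimize import minimize
RAD=dict(pan_large=.054,pan_medium=.0425,pan_small=.031,pan_tiny=.0195)
A=np.linspace(0,2*np.pi,40,endpoint=False)
def panparts(k,x,y,th,z=0.):
    r=RAD[k];c=np.array([[r*np.cos(a),r*np.sin(a)] for a in A])
    body=np.vstack([np.c_[c,0*A],np.c_[c,0*A+.04]])
    h=np.array([[a,b,d] for a in(r-.003,.105) for b in(-.006,.006) for d in(.037,.047)])
    R=np.array([[np.cos(th),-np.sin(th),0],[np.sin(th),np.cos(th),0],[0,0,1]])
    return [q@R.T+[x,y,z] for q in(body,h)]
S=3
def sil(p,k,v,z=0.):
    m=np.zeros((384*S,512*S),np.uint8)
    for q in panparts(k,*v,z):
        uv=np.array([proj(p,P) for P in q])*S
        cv2.fillConvexPoly(m,cv2.convexHull(np.round(uv*16).astype(np.int32)),1,shift=4)
    return m>0
def fit(views,k,v0,z=0.):
    """views: list of (picture, mask)"""
    ms=[(p,cv2.resize(m.astype(np.uint8),None,fx=S,fy=S,interpolation=cv2.INTER_NEAREST)>0) for p,m in views]
    def cost(v):
        c=0
        for p,m in ms:
            s=sil(p,k,(v[0],v[1],v[2]*10),z);c+=1-(s&m).sum()/max(1,(s|m).sum())
        return c/len(ms)
    best=None
    for dth in(-.4,0,.4):
        i=np.array([v0[0],v0[1],(v0[2]+dth)/10]);sx=np.vstack([i]+[i+d for d in np.diag([.015,.015,.04])])
        r=minimize(cost,i,method="Nelder-Mead",options=dict(initial_simplex=sx,xatol=2e-4,fatol=5e-4,maxiter=120))
        if best is None or r.fun<best.fun:best=r
    v=best.x.copy();v[2]*=10
    return v,best.fun
def regs(p,k,near,maxd=25):
    c=[r for r in nets.regions_of(p,k) if np.hypot(*(np.array(r["pixel"])-near))<maxd]
    return c[0]["region"] if c else None
def overlay(p,items,n,s=1.5):
    im=cv2.resize(p["img"][:,:,::-1],None,fx=s,fy=s,interpolation=cv2.INTER_CUBIC)
    for k,v,z in items:
        for q in panparts(k,*v,z):
            uv=np.array([proj(p,P) for P in q])*s
            cv2.polylines(im,[cv2.convexHull(uv.astype(np.int32))],True,(0,0,255),1)
    cv2.imwrite("pics/"+n,im)
E
cat > m1.py <<'E'
from h import *
ps,pd=read_camera("scene"),read_camera("side")
G=dict(pan_large=(.455,.38,-.2),pan_medium=(.54,0,-.3),pan_small=(.515,-.19,-.3),pan_tiny=(.43,-.365,.0))
it=[]
for k,g in G.items():
    V=[]
    for p in(ps,pd):
        near=proj(p,(g[0],g[1],.02))
        m=None
        for kk in(k,"pan_large","pan_medium","pan_small","pan_tiny"):
            m=regs(p,kk,near)
            if m is not None:V.append((p,m));break
    v,f=fit(V,k,g);print(k,len(V),np.round(v,3),round(f,3),[np.round(fit([w],k,v)[0],3).tolist() for w in V])
    it.append((k,v,0))
for p in(ps,pd):
    m=regs(p,"cork_mat",proj(p,(.478,.182,.006)),20)
    if m is not None:
        ys,xs=np.nonzero(m);w=np.array([ray(p,(a,b),.006)[:2] for a,b in zip(xs,ys)]);c,r=cv2.minEnclosingCircle((w*1000).astype(np.float32));print("mat",w.mean(0),c,r)
overlay(ps,it,"ov_scene.png");overlay(pd,it,"ov_side.png")
print("cone",ray(ps,(465/1.5,212/1.5),.02),ray(pd,(245/1.5,340/1.5),.02))
E
time python3 m1.py
```

```text
pan_large 2 [ 0.459  0.372 -0.12 ] 0.05 [[0.459, 0.372, -0.121], [0.46, 0.372, -0.12]]
pan_medium 2 [ 0.539 -0.005 -0.443] 0.072 [[0.538, -0.004, -0.451], [0.538, -0.005, -0.437]]
pan_small 2 [ 0.509 -0.189 -0.316] 0.11 [[0.507, -0.188, -0.304], [0.509, -0.189, -0.324]]
pan_tiny 2 [ 0.434 -0.367  0.019] 0.121 [[0.434, -0.368, 0.052], [0.434, -0.367, 0.017]]
mat [0.48382393 0.18589207] (482.8164978027344, 184.6032257080078) 62.69854736328125
mat [0.4816962  0.18066525] (483.9917297363281, 181.82997131347656) 65.84618377685547
cone [0.38033367 0.03174107 0.02      ] [0.36597758 0.01148344 0.02      ]
real	0m33.845s
user	0m22.628s
sys	0m2.475s
```

```bash
python3 -c "
import cv2,numpy as np
a=cv2.imread('pics/ov_scene.png')[120:380,240:700];b=cv2.imread('pics/ov_side.png')[150:576,200:540]
a=cv2.resize(a,(460,260));o=np.zeros((426,800,3),np.uint8);o[:260,:460]=a;o[:426,460:800]=b;cv2.imwrite('pics/ovc.png',o)"
```

```text
(no output)
```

View pics/ovc.png

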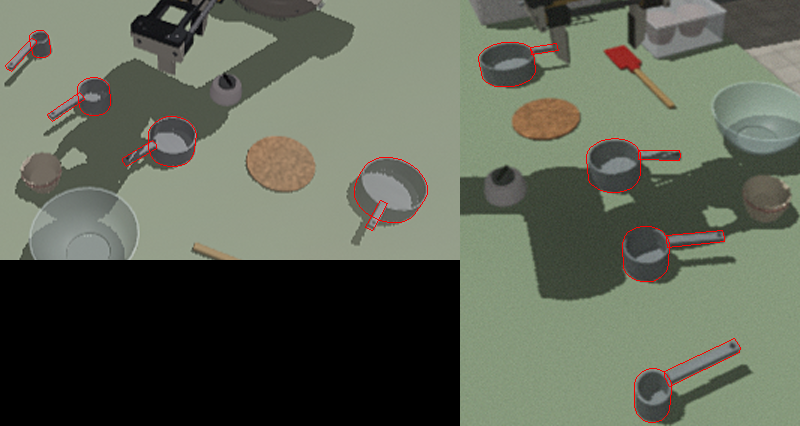

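{"api": "carry_out", "payload": {
  "translation": [
    [0.0014, -0.0453, 0],
    [0.0014, -0.0453, 0],
    [0.0014, -0.0453, 0],
    [0.0014, -0.0453, 0],
    [0.0014, -0.0453, 0],
    [0.0014, -0.0453, 0],
    [0.0014, -0.0453, 0],
    [0.0014, -0.0453, 0]
  ],
  "turn": [
    [0, 0, 0.141],
    [0, 0, 0],
    [0, 0, 0],
    [0, 0, 0],
    [0, 0, 0],
    [0, 0, 0],
    [0, 0, 0],
    [0, 0, 0]
  ],
  "gripper": [-1, -1, -1, -1, -1, -1, -1, -1],
  "squeeze": 50
}}

```text
time: 3.95
tool_pos: [0.5792, 0.3585, 0.2267]
tool_rot: [3.142, -0.0, -0.136]
contact_force: [1.2, 0.2, -0.1]
opening: 0.0917
```

```bash
cat > go.py <<'E'
# usage: go.py X Y Z yaw_deg : tool-frame shift (at present yaw) and turn to get there
import sys
from h import *
from scipy.spatial.transform import Rotation as Ro
X=np.array([float(a) for a in sys.argv[1:4]]);yaw=np.radians(float(sys.argv[4]))
o=robot.observe();R=Ro.from_euler("xyz",o["tool_rot"]);T=Ro.from_euler("xyz",[np.pi,0,yaw])
print("t",round(o["time"],2),"pos",np.round(o["tool_pos"],4),"rot",np.round(o["tool_rot"],3),"F",np.round(o["contact_force"],1),"M",np.round(o["torque"],2),"open",round(o["opening"],4),"q",np.round(o["qpos"],2))
print("shift now",np.round(R.inv().apply(X-o["tool_pos"]),4),"turn",np.round((R.inv()*T).as_rotvec(),3),"shift after turn",np.round(T.inv().apply(X-o["tool_pos"]),4))
E
python3 go.py .5364 .3627 .15 -97
```

```text
t 3.95 pos [0.5792 0.3585 0.2267] rot [ 3.142 -0.    -0.136] F [ 1.2  0.2 -0.1] M [-0.03 -0.08 -0.03] open 0.0917 q [ 0.44  0.64  1.03 -0.    1.47  0.58]
shift now [-0.043   0.0016  0.0767] turn [-0.    -0.     1.557] shift after turn [0.001  0.043  0.0767]
```

{"api": "carry_out", "payload": {
  "translation": [
    [0, 0, 0.0],
    [0, 0, 0.0],
    [0, 0, 0.0],
    [0, 0, 0.0],
    [0, 0, 0.0],
    [0, 0, 0.0],
    [0, 0, 0.0],
    [0, 0, 0.0],
    [0, 0, 0.0],
    [0, 0, 0.0]
  ],
  "turn": [
    [0, 0, 0.148],
    [0, 0, 0.148],
    [0, 0, 0.148],
    [0, 0, 0.148],
    [0, 0, 0.148],
    [0, 0, 0.148],
    [0, 0, 0.148],
    [0, 0, 0.148],
    [0, 0, 0.148],
    [0, 0, 0.148]
  ],
  "gripper": [-1, -1, -1, -1, -1, -1, -1, -1, -1, -1]
}}

```text
time: 4.95
tool_pos: [0.5792, 0.3566, 0.2265]
tool_rot: [3.141, -0.0, -1.622]
contact_force: [0.4, -0.2, -0.3]
opening: 0.092
```

{"api": "carry_out", "payload": {
  "translation": [
    [0, 0, 0],
    [0.0005, 0.0215, 0.0384],
    [0.0005, 0.0215, 0.0384],
    [0, 0, 0]
  ],
  "turn": [
    [0, 0, 0.077],
    [0, 0, 0],
    [0, 0, 0],
    [0, 0, 0]
  ],
  "gripper": [-1, -1, -1, -1]
}}

```text
time: 5.35
tool_pos: [0.5297, 0.359, 0.1431]
tool_rot: [3.128, -0.009, -1.692]
contact_force: [-0.1, -0.1, -0.8]
opening: 0.092
```

```bash
python3 go.py .5364 .3627 .023 -97; python3 - <<'E'
from h import *
p=read_camera("wrist");k="pan_large"
m=regs(p,k,proj(p,(.459,.372,.02)),60)
if m is not None: print(fit([(p,m)],k,(.459,.372,-.12)))
overlay(p,[(k,(.459,.372,-.12),0)],"w1.png")
E
```

```text
t 5.35 pos [0.5297 0.359  0.1431] rot [ 3.128 -0.009 -1.692] F [-0.1 -0.1 -0.8] M [ 0.03  0.12 -0.01] open 0.092 q [0.48 0.63 1.28 0.   1.25 2.17]
shift now [-0.0055 -0.0078  0.12  ] turn [ 0.014 -0.009  0.001] shift after turn [-0.0045 -0.0062  0.1201]
(array([ 0.45975024,  0.37213589, -0.11457601]), np.float64(0.29701392086713185))
```

View pics/w1.png

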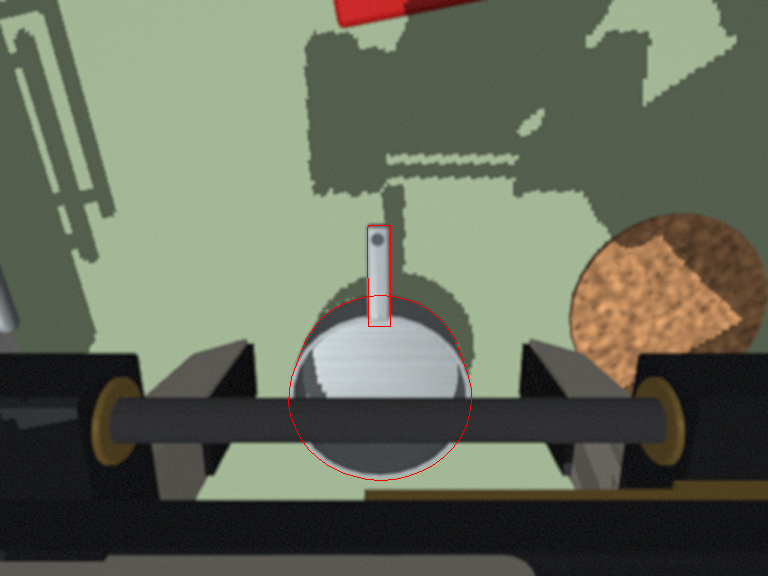

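```bash
python3 go.py .5364 .3627 .023 -97
```

```text
t 5.45 pos [0.5364 0.361  0.1499] rot [ 3.141e+00 -1.000e-03 -1.692e+00] F [0.3 0.1 0.2] M [0.1  0.1  0.01] open 0.092 q [ 0.47  0.63  1.27 -0.    1.25  2.17]
shift now [-1.800e-03  1.000e-04  1.269e-01] turn [ 0.    -0.001  0.   ] shift after turn [-0.0017  0.0002  0.1269]
```

{"api": "carry_out", "payload": {
  "translation": [
    [-0.0018, 0, 0.035],
    [0, 0, 0.035],
    [0, 0, 0.03],
    [0, 0, 0.02],
    [0, 0, 0.007],
    [0, 0, 0],
    [0, 0, 0],
    [0, 0, 0],
    [0, 0, 0],
    [0, 0, 0]
  ],
  "turn": [
    [0, 0, 0],
    [0, 0, 0],
    [0, 0, 0],
    [0, 0, 0],
    [0, 0, 0],
    [0, 0, 0],
    [0, 0, 0],
    [0, 0, 0],
    [0, 0, 0],
    [0, 0, 0]
  ],
  "gripper": [-1, -1, -1, -1, -1, -1, 1, 1, 1, 1],
  "squeeze": 50
}}

```text
time: 6.45
tool_pos: [0.537, 0.3628, 0.0238]
tool_rot: [-3.14, 0.001, -1.693]
contact_force: [-0.3, -0.5, -0.5]
opening: 0.0643
```

{"api": "carry_out", "payload": {
  "translation": [
    [0, 0, 0],
    [0, 0, 0],
    [0, 0, 0],
    [0, 0, 0],
    [0, 0, 0]
  ],
  "turn": [
    [0, 0, 0],
    [0, 0, 0],
    [0, 0, 0],
    [0, 0, 0],
    [0, 0, 0]
  ],
  "gripper": [1, 1, 1, 1, 1]
}}

```text
time: 6.95
tool_pos: [0.5366, 0.3626, 0.0229]
tool_rot: [-3.142, -0.0, -1.693]
contact_force: [-0.1, -0.4, -1.0]
opening: 0.0245
```

{"api": "carry_out", "payload": {
  "translation": [
    [0, 0, 0],
    [0, 0, 0],
    [0, 0, 0],
    [0, 0, 0],
    [0, 0, 0],
    [0, 0, -0.01],
    [0, 0, -0.03],
    [0, 0, -0.035],
    [0, 0, -0.025],
    [0, 0, 0]
  ],
  "turn": [
    [0, 0, 0],
    [0, 0, 0],
    [0, 0, 0],
    [0, 0, 0],
    [0, 0, 0],
    [0, 0, 0],
    [0, 0, 0],
    [0, 0, 0],
    [0, 0, 0],
    [0, 0, 0]
  ],
  "gripper": [1, 1, 1, 1, 1, 1, 1, 1, 1, 1]
}}

```text
time: 7.95
tool_pos: [0.5388, 0.3639, 0.128]
tool_rot: [-3.134, 0.005, -1.693]
contact_force: [-0.4, 0.4, -1.4]
opening: 0.0113
```

```bash
python3 go.py .4762 .2612 .123 5; python3 - <<'E'
from h import *
p=read_camera("side");k="pan_large"
o=robot.observe();print(o["tool_pos"],o["opening"])
m=regs(p,k,proj(p,(.459,.372,.12)),40)
if m is not None:
    print([np.round(q,3) if not np.isscalar(q) else q for q in fit([(p,m)],k,(.459,.372,-.12),.1)])
overlay(p,[(k,(.459,.372,-.12),.1)],"s1.png")
E
```

```text
t 7.95 pos [0.5388 0.3639 0.128 ] rot [-3.134  0.005 -1.693] F [-0.4  0.4 -1.4] M [0.08 0.   0.01] open 0.0113 q [0.48 0.65 1.29 0.   1.19 2.17]
shift now [0.1096 0.0496 0.004 ] turn [-0.01  -0.003 -1.78 ] shift after turn [-0.0713  0.0968  0.005 ]
[0.53756871 0.36316936 0.12520644] 0.011527608394964271
[array([ 0.465,  0.381, -0.097]), np.float64(0.09546974764366067)]
```

View pics/s1.png

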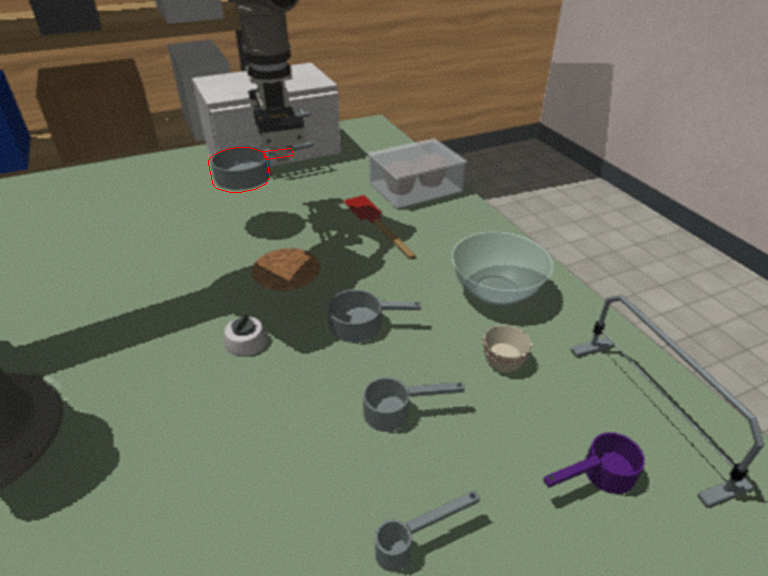

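{"api": "carry_out", "payload": {
  "translation": [
    [0, 0, 0],
    [0, 0, 0],
    [0, 0, 0],
    [0, 0, 0],
    [0, 0, 0],
    [0, 0, 0],
    [0, 0, 0],
    [0, 0, 0],
    [0, 0, 0],
    [0, 0, 0]
  ],
  "turn": [
    [0, 0, -0.145],
    [0, 0, -0.145],
    [0, 0, -0.145],
    [0, 0, -0.145],
    [0, 0, -0.145],
    [0, 0, -0.145],
    [0, 0, -0.145],
    [0, 0, -0.145],
    [0, 0, -0.145],
    [0, 0, -0.145]
  ],
  "gripper": [1, 1, 1, 1, 1, 1, 1, 1, 1, 1]
}}

```text
time: 9.05
tool_pos: [0.5355, 0.3621, 0.1205]
tool_rot: [3.139, 0.003, -0.237]
contact_force: [-0.5, -0.5, -0.2]
opening: 0.0111
```

{"api": "carry_out", "payload": {
  "translation": [
    [0, 0, 0],
    [0, 0, 0],
    [0, 0, 0],
    [-0.01, 0.016, 0],
    [-0.02, 0.026, 0],
    [-0.02, 0.032, 0],
    [-0.01, 0.02, 0],
    [0, 0, 0],
    [0, 0, 0]
  ],
  "turn": [
    [0, 0, -0.145],
    [0, 0, -0.145],
    [0, 0, -0.04],
    [0, 0, 0],
    [0, 0, 0],
    [0, 0, 0],
    [0, 0, 0],
    [0, 0, 0],
    [0, 0, 0]
  ],
  "gripper": [1, 1, 1, 1, 1, 1, 1, 1, 1]
}}

```text
time: 9.95
tool_pos: [0.4846, 0.2636, 0.1219]
tool_rot: [3.141, 0.002, 0.086]
contact_force: [0.2, 0.4, -1.8]
opening: 0.011
```

```bash
python3 - <<'E'
from h import *
ps,pd,pw=read_camera("scene"),read_camera("side"),read_camera("wrist");k="pan_large"
o=robot.observe();th=o["tool_rot"][2]+np.pi/2;t=o["tool_pos"]
g=(t[0]-.078*np.cos(th),t[1]-.078*np.sin(th),th);z=t[2]-.023
print("expect",np.round(g,4),z)
for p,n in((ps,"sc"),(pd,"sd")):
    m=regs(p,k,proj(p,(g[0],g[1],z+.02)),40)
    if m is not None: print(n,fit([(p,m)],k,g,z))
for p in(ps,pd,pw):
    m=nets.regions_of(p,"cork_mat");print([(r["score"],r["region"].sum(),ray(p,r["pixel"],.006)) for r in m])
p=ps;s=1.5
overlay(ps,[(k,g,z)],"s2.png");save(pw,"w2.png")
E
python3 go.py .4762 .2612 .123 5
```

```text
expect [0.492  0.1868 1.6582] 0.09929991354432088
sc (array([0.49225986, 0.18718657, 0.12766251]), np.float64(0.11501394876997206))
sd (array([0.49316294, 0.18662667, 1.64052874]), np.float64(0.0515806988352745))
[(0.56, np.int64(959), array([0.49631916, 0.17898419, 0.006     ]))]
[(0.58, np.int64(981), array([0.47890537, 0.17547523, 0.006     ]))]
[(0.71, np.int64(1367), array([0.46317164, 0.2328322 , 0.006     ]))]
t 10.35 pos [0.485  0.2642 0.1227] rot [3.142 0.    0.087] F [-0.6 -0.7 -2. ] M [ 0.16 -0.02  0.01] open 0.0112 q [ 0.36  0.49  1.59 -0.    1.05  0.27]
shift now [-0.009   0.0022 -0.0003] turn [0. 0. 0.] shift after turn [-0.009   0.0022 -0.0003]
```

View pics/s2.png

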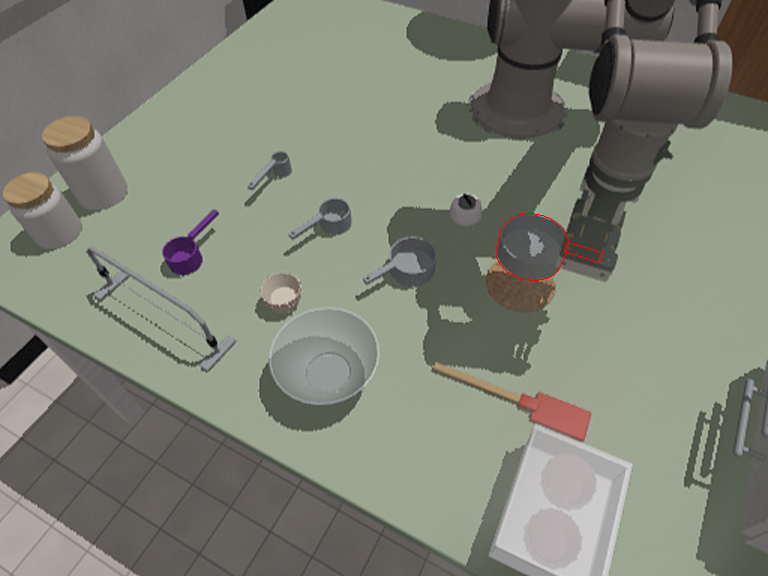

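```bash
python3 - <<'E'
from h import *
for n in("scene","side"):
    p=read_camera(n);im=cv2.imread(f"pics/{n}0.png").astype(int)
    B,G,Rr=im[...,0],im[...,1],im[...,2];m=((Rr-B>35)&(Rr-G>10)).astype(np.uint8)
    u=(proj(p,(.483,.183,.006))*1.5).astype(int)
    w=np.zeros_like(m);w[u[1]-50:u[1]+50,u[0]-60:u[0]+60]=1;m&=w
    m=cv2.morphologyEx(m,cv2.MORPH_CLOSE,np.ones((5,5)))
    def cost(v):
        s=np.zeros_like(m);uv=[]
        for z in(0,.006):uv+=[proj(p,(v[0]+.062*np.cos(a),v[1]+.062*np.sin(a),z))*1.5+.25 for a in A]
        cv2.fillConvexPoly(s,cv2.convexHull(np.round(np.array(uv)*16).astype(np.int32)),1,shift=4)
        return 1-(s&m).sum()/(s|m).sum()
    i=np.array([.483,.183]);r=minimize(cost,i,method="Nelder-Mead",options=dict(initial_simplex=[i,i+[.01,0],i+[0,.01]],xatol=1e-4));print(n,r.x,r.fun)
E
```

```text
scene [0.47542187 0.18378125] 0.06421152030217181
side [0.48204052 0.18950878] 0.07563025210084029
```

```bash
python3 - <<'E'
from h import *
o=[]
for n,c2 in(("scene",(.4754,.1838)),("side",(.482,.1895))):
    p=read_camera(n);im=cv2.imread(f"pics/{n}0.png")
    u=(proj(p,(.483,.183,.006))*1.5).astype(int)
    c=cv2.resize(im[u[1]-48:u[1]+48,u[0]-64:u[0]+64],None,fx=3,fy=3,interpolation=cv2.INTER_CUBIC)
    for col,v in(((255,0,0),(.478,.1845)),((0,0,255),c2)):
        for z in(0,.006):
            uv=np.array([proj(p,(v[0]+.062*np.cos(a),v[1]+.062*np.sin(a),z))*1.5+.25 for a in A])
            cv2.polylines(c,[np.round((uv-u+[64,48])*3).astype(np.int32)],True,col,1)
    o.append(c)
cv2.imwrite("pics/mat.png",np.hstack(o))
E
```

```text
(no output)
```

View pics/mat.png

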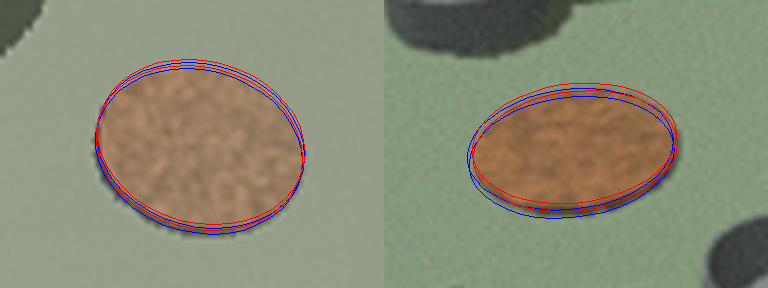

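{"api": "carry_out", "payload": {
  "translation": [
    [-0.0114, 0.0005, 0],
    [0, 0, 0.02],
    [0, 0, 0.03],
    [0, 0, 0.02],
    [0, 0, 0.012],
    [0, 0, 0.006],
    [0, 0, 0.003],
    [0, 0, 0],
    [0, 0, 0]
  ],
  "turn": [
    [0, 0, 0],
    [0, 0, 0],
    [0, 0, 0],
    [0, 0, 0],
    [0, 0, 0],
    [0, 0, 0],
    [0, 0, 0],
    [0, 0, 0],
    [0, 0, 0]
  ],
  "gripper": [1, 1, 1, 1, 1, 1, 1, 1, 1]
}}

```text
time: 11.45
tool_pos: [0.4742, 0.2625, 0.0327]
tool_rot: [-3.141, -0.002, 0.087]
contact_force: [-0.0, -0.4, -1.0]
opening: 0.0116
```

{"api": "carry_out", "payload": {
  "translation": [
    [0, 0, 0.001],
    [0, 0, 0.001],
    [0, 0, 0.001],
    [0, 0, 0]
  ],
  "turn": [
    [0, 0, 0],
    [0, 0, 0],
    [0, 0, 0],
    [0, 0, 0]
  ],
  "gripper": [1, 1, 1, 1]
}}

```text
time: 11.85
tool_pos: [0.4738, 0.2624, 0.029]
tool_rot: [-3.142, -0.0, 0.087]
contact_force: [1.1, -0.0, -0.4]
opening: 0.012
```

```bash
python3 go.py .4737 .2627 .029 5
```

```text
t 11.85 pos [0.4738 0.2624 0.029 ] rot [-3.142 -0.     0.087] F [ 1.1 -0.  -0.4] M [ 0.11 -0.04  0.02] open 0.012 q [ 0.36  0.61  1.71 -0.    0.82  0.28]
shift now [-0.0001 -0.0003  0.    ] turn [-0. -0. -0.] shift after turn [-0.0001 -0.0003  0.    ]
```

{"api": "carry_out", "payload": {
  "translation": [
    [0, 0, 0.0005],
    [0, 0, 0.0005],
    [0, 0, 0],
    [0, 0, 0],
    [0, 0, 0],
    [0, 0, 0],
    [0, 0, 0],
    [0, 0, 0],
    [0, 0, 0]
  ],
  "turn": [
    [0, 0, 0],
    [0, 0, 0],
    [0, 0, 0],
    [0, 0, 0],
    [0, 0, 0],
    [0, 0, 0],
    [0, 0, 0],
    [0, 0, 0],
    [0, 0, 0]
  ],
  "gripper": [1, 1, 1, 0, 0, 0, 0, 0, 0]
}}

```text
time: 12.75
tool_pos: [0.4737, 0.2622, 0.0279]
tool_rot: [3.142, -0.0, 0.087]
contact_force: [-0.2, -0.6, 0.5]
opening: 0.0457
```

{"api": "carry_out", "payload": {
  "translation": [
    [0, 0, -0.01],
    [0, 0, -0.04],
    [0, 0, -0.045],
    [0, 0, -0.045],
    [0, 0, 0]
  ],
  "turn": [
    [0, 0, 0],
    [0, 0, 0],
    [0, 0, 0],
    [0, 0, 0],
    [0, 0, 0]
  ],
  "gripper": [0, 0, 0, 0, -1]
}}

```text
time: 13.25
tool_pos: [0.4769, 0.2636, 0.1751]
tool_rot: [-3.138, -0.013, 0.087]
contact_force: [0.7, 0.5, -0.4]
opening: 0.0499
```

```bash
cat > chk.py <<'E'
# chk.py name x y th_deg z out : fit in scene & side
import sys
from h import *
k=sys.argv[1];x,y,t,z=[float(a) for a in sys.argv[2:6]];g=(x,y,np.radians(t))
for n in("scene","side"):
    p=read_camera(n);m=regs(p,k,proj(p,(x,y,z+.02)),30)
    if m is not None:
        v,f=fit([(p,m)],k,g,z);print(n,np.round(v,4),"deg",round(np.degrees(v[2]),1),round(f,3))
    else: print(n,None)
    if len(sys.argv)>6:
        c=(proj(p,(x,y,z))).astype(int);overlay(p,[(k,g,z)],"tmp.png",4)
        im=cv2.imread("pics/tmp.png")[max(0,c[1]*4-240):c[1]*4+240,max(0,c[0]*4-200):c[0]*4+200]
        cv2.imwrite(f"pics/{sys.argv[6]}_{n}.png",im)
E
python3 chk.py pan_large .4805 .185 95 .006; python3 go.py .6095 -.0384 .15 65
```

```text
scene [0.4805 0.1863 1.6563] deg 94.9 0.04
side [0.4825 0.1862 1.6547] deg 94.8 0.068
t 13.45 pos [0.4729 0.262  0.1671] rot [3.141e+00 2.000e-03 8.700e-02] F [-0.1  0.3  0.2] M [ 0.01 -0.02 -0.01] open 0.0653 q [ 0.36  0.43  1.57 -0.    1.15  0.28]
shift now [0.11   0.3111 0.0171] turn [-0.     0.002 -1.048] shift after turn [-0.2145  0.2507  0.0171]
```

{"api": "carry_out", "payload": {
  "translation": [
    [0.01, 0.0281, 0],
    [0.014, 0.0405, 0],
    [0.014, 0.0405, 0],
    [0.014, 0.0405, 0],
    [0.014, 0.0405, 0],
    [0.014, 0.0405, 0],
    [0.014, 0.0405, 0],
    [0.01, 0.0281, 0],
    [0.006, 0.0119, 0]
  ],
  "turn": [
    [0, 0, 0],
    [0, 0, 0],
    [0, 0, 0],
    [0, 0, 0],
    [0, 0, 0],
    [0, 0, 0],
    [0, 0, 0],
    [0, 0, 0],
    [0, 0, 0]
  ],
  "gripper": [-1, -1, -1, -1, -1, -1, -1, -1, -1]
}}

```text
time: 14.35
tool_pos: [0.6101, -0.0408, 0.1658]
tool_rot: [-3.141, 0.003, 0.084]
contact_force: [0.2, 1.5, 0.1]
opening: 0.0921
```

{"api": "carry_out", "payload": {
  "translation": [
    [0, 0, 0],
    [0, 0, 0],
    [0, 0, 0],
    [0, 0, 0],
    [0, 0, 0],
    [0, 0, 0],
    [0, 0, 0],
    [0, 0, 0],
    [0, 0, 0],
    [0, 0, 0]
  ],
  "turn": [
    [0, 0, -0.13],
    [0, 0, -0.13],
    [0, 0, -0.13],
    [0, 0, -0.13],
    [0, 0, -0.13],
    [0, 0, -0.13],
    [0, 0, -0.13],
    [0, 0, -0.138],
    [0, 0, 0],
    [0, 0, 0]
  ],
  "gripper": [-1, -1, -1, -1, -1, -1, -1, -1, -1, -1]
}}

```text
time: 15.35
tool_pos: [0.6098, -0.0373, 0.1671]
tool_rot: [-3.14, 0.0, 1.132]
contact_force: [0.3, 0.2, 0.4]
opening: 0.0913
```

```bash
python3 go.py .6095 -.0384 .023 64.6
```

```text
t 15.35 pos [ 0.6098 -0.0373  0.1671] rot [-3.14   0.     1.132] F [0.3 0.2 0.4] M [ 0.07 -0.08  0.02] open 0.0913 q [-0.19  0.55  1.36  0.    1.23 -1.32]
shift now [-0.0011  0.0005  0.1441] turn [-0.002  0.     0.004] shift after turn [-0.0011  0.0002  0.1441]
```

{"api": "carry_out", "payload": {
  "translation": [
    [-0.0011, 0.0003, 0.035],
    [0, 0, 0.04],
    [0, 0, 0.035],
    [0, 0, 0.022],
    [0, 0, 0.012],
    [0, 0, 0],
    [0, 0, 0],
    [0, 0, 0],
    [0, 0, 0],
    [0, 0, 0]
  ],
  "turn": [
    [0, 0, 0],
    [0, 0, 0],
    [0, 0, 0],
    [0, 0, 0],
    [0, 0, 0],
    [0, 0, 0],
    [0, 0, 0],
    [0, 0, 0],
    [0, 0, 0],
    [0, 0, 0]
  ],
  "gripper": [-1, -1, -1, -1, -1, -1, 1, 1, 1, 1],
  "squeeze": 50
}}

```text
time: 16.35
tool_pos: [0.6106, -0.0393, 0.0249]
tool_rot: [3.14, -0.0, 1.135]
contact_force: [0.1, -0.7, 0.5]
opening: 0.0646
```

{"api": "carry_out", "payload": {
  "translation": [
    [0, 0, 0],
    [0, 0, 0],
    [0, 0, 0],
    [0, 0, 0],
    [0, 0, 0],
    [0, 0, 0],
    [0, 0, 0],
    [0, 0, 0],
    [0, 0, 0]
  ],
  "turn": [
    [0, 0, 0],
    [0, 0, 0],
    [0, 0, 0],
    [0, 0, 0],
    [0, 0, 0],
    [0, 0, 0],
    [0, 0, 0],
    [0, 0, 0],
    [0, 0, 0]
  ],
  "gripper": [1, 1, 1, 1, 1, 1, 1, 1, 1]
}}

```text
time: 17.25
tool_pos: [0.6101, -0.0392, 0.0239]
tool_rot: [3.142, -0.0, 1.135]
contact_force: [-0.1, 0.1, -1.0]
opening: 0.0111
```

{"api": "carry_out", "payload": {
  "translation": [
    [0, 0, 0],
    [0, 0, -0.01],
    [0, 0, -0.03],
    [0, 0, -0.035],
    [0, 0, -0.035],
    [0, 0, -0.02],
    [0, 0, 0],
    [0, 0, 0]
  ],
  "turn": [
    [0, 0, 0],
    [0, 0, 0],
    [0, 0, 0],
    [0, 0, 0],
    [0, 0, 0],
    [0, 0, 0],
    [0, 0, 0],
    [0, 0, 0]
  ],
  "gripper": [1, 1, 1, 1, 1, 1, 1, 1]
}}

```text
time: 18.05
tool_pos: [0.6097, -0.0392, 0.1537]
tool_rot: [-3.142, 0.0, 1.135]
contact_force: [1.0, -0.0, -2.4]
opening: 0.0112
```

```bash
python3 go.py .5485 .2250 .153 120
```

```text
t 18.05 pos [ 0.6097 -0.0392  0.1537] rot [-3.142  0.     1.135] F [ 1.  -0.  -2.4] M [ 0.   -0.13 -0.02] open 0.0112 q [-0.19  0.56  1.38 -0.    1.2  -1.32]
shift now [ 0.2136 -0.167   0.0007] turn [-0.     0.    -0.959] shift after turn [0.2594 0.0791 0.0007]
```

{"api": "carry_out", "payload": {
  "translation": [
    [0, 0, 0],
    [0, 0, 0],
    [0, 0, 0],
    [0, 0, 0],
    [0, 0, 0],
    [0, 0, 0],
    [0, 0, 0],
    [0, 0, 0],
    [0.012, 0.0031, 0],
    [0.025, 0.008, 0]
  ],
  "turn": [
    [0, 0, -0.09],
    [0, 0, -0.13],
    [0, 0, -0.13],
    [0, 0, -0.13],
    [0, 0, -0.13],
    [0, 0, -0.13],
    [0, 0, -0.13],
    [0, 0, -0.089],
    [0, 0, 0],
    [0, 0, 0]
  ],
  "gripper": [1, 1, 1, 1, 1, 1, 1, 1, 1, 1]
}}

```text
time: 19.05
tool_pos: [0.6003, -0.002, 0.1521]
tool_rot: [-3.139, -0.002, 2.089]
contact_force: [0.6, 0.8, -1.5]
opening: 0.0114
```

{"api": "carry_out", "payload": {
  "translation": [
    [0.038, 0.012, 0],
    [0.042, 0.013, 0],
    [0.042, 0.013, 0],
    [0.04, 0.012, 0],
    [0.03, 0.009, 0],
    [0.02, 0.006, 0],
    [0.01, 0.003, 0],
    [0, 0, 0],
    [0, 0, 0],
    [0, 0, 0]
  ],
  "turn": [
    [0, 0, 0],
    [0, 0, 0],
    [0, 0, 0],
    [0, 0, 0],
    [0, 0, 0],
    [0, 0, 0],
    [0, 0, 0],
    [0, 0, 0],
    [0, 0, 0],
    [0, 0, 0]
  ],
  "gripper": [1, 1, 1, 1, 1, 1, 1, 1, 1, 1]
}}

```text
time: 20.05
tool_pos: [0.5494, 0.2235, 0.1537]
tool_rot: [-3.141, 0.0, 2.092]
contact_force: [-0.1, -0.0, -1.9]
opening: 0.0113
```

```bash
python3 go.py .5485 .2250 .036 120;python3 chk.py pan_medium .481 .186 30 .13
```

```text
t 20.05 pos [0.5494 0.2235 0.1537] rot [-3.141  0.     2.092] F [-0.1 -0.  -1.9] M [ 0.22 -0.12 -0.02] open 0.0113 q [ 0.26  0.53  1.43 -0.    1.18 -1.83]
shift now [ 0.0018 -0.      0.1177] turn [-0.     0.    -0.002] shift after turn [ 1.800e-03 -1.000e-04  1.177e-01]
scene [ 0.5064  0.2097 -0.0438] deg -2.5 0.895
side None
```

```bash
cat > vw.py <<'E'
# vw.py out z-extra : name:x:y:deg:z ... overlays crops in scene and side around first item
import sys
from h import *
it=[]
for a in sys.argv[2:]:
    k,x,y,t,z=a.split(":");it.append((k,(float(x),float(y),np.radians(float(t))),float(z)))
o=[]
for n in("scene","side"):
    p=read_camera(n);overlay(p,it,"tmp.png",4);v=it[0][1]
    c=(proj(p,(v[0],v[1],it[0][2]+.02))*4).astype(int);im=cv2.copyMakeBorder(cv2.imread("pics/tmp.png"),300,300,300,300,cv2.BORDER_CONSTANT)
    o.append(im[c[1]+50:c[1]+550,c[0]+100:c[0]+500+0])
cv2.imwrite("pics/"+sys.argv[1],np.hstack(o))
E
python3 vw.py v1.png pan_medium:.4818:.1847:29.9:.13 pan_large:.481:.186:95:.006
```

```text
(no output)
```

View pics/v1.png

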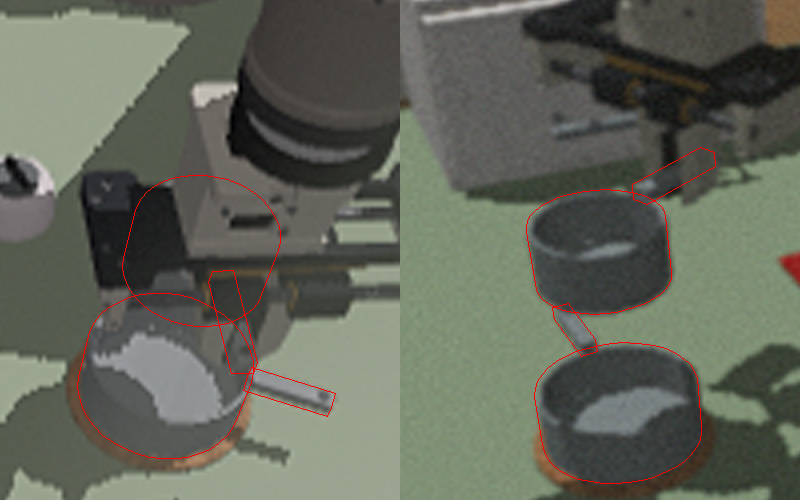

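{"api": "carry_out", "payload": {
  "translation": [
    [0.0018, 0, 0],
    [0, 0, 0.02],
    [0, 0, 0.03],
    [0, 0, 0.025],
    [0, 0, 0.015],
    [0, 0, 0.012],
    [0, 0, 0.008],
    [0, 0, 0.005],
    [0, 0, 0],
    [0, 0, 0]
  ],
  "turn": [
    [0, 0, 0],
    [0, 0, 0],
    [0, 0, 0],
    [0, 0, 0],
    [0, 0, 0],
    [0, 0, 0],
    [0, 0, 0],
    [0, 0, 0],
    [0, 0, 0],
    [0, 0, 0]
  ],
  "gripper": [1, 1, 1, 1, 1, 1, 1, 1, 1, 1]
}}

```text
time: 21.35
tool_pos: [0.5488, 0.2264, 0.0396]
tool_rot: [3.14, 0.0, 2.094]
contact_force: [-1.3, -0.3, -0.6]
opening: 0.0108
```

{"api": "carry_out", "payload": {
  "translation": [
    [0, 0, 0.001],
    [0, 0, 0.001],
    [0, 0, 0.0007],
    [0, 0, 0],
    [0, 0, 0]
  ],
  "turn": [
    [0, 0, 0],
    [0, 0, 0],
    [0, 0, 0],
    [0, 0, 0],
    [0, 0, 0]
  ],
  "gripper": [1, 1, 1, 1, 1]
}}

```text
time: 21.85
tool_pos: [0.5484, 0.2263, 0.0364]
tool_rot: [3.141, 0.0, 2.094]
contact_force: [0.2, -0.6, -1.3]
opening: 0.011
```

{"api": "carry_out", "payload": {
  "translation": [
    [0, 0, 0.0005],
    [0, 0, 0.0005],
    [0, 0, 0.0005],
    [0, 0, 0],
    [0, 0, 0]
  ],
  "turn": [
    [0, 0, 0],
    [0, 0, 0],
    [0, 0, 0],
    [0, 0, 0],
    [0, 0, 0]
  ],
  "gripper": [1, 1, 1, 1, 1]
}}

```text
time: 22.35
tool_pos: [0.5489, 0.2264, 0.0355]
tool_rot: [3.14, 0.0, 2.094]
contact_force: [0.4, 0.4, 4.7]
opening: 0.0115
```

{"api": "carry_out", "payload": {
  "translation": [
    [0, 0, 0],
    [0, 0, 0],
    [0, 0, 0],
    [0, 0, 0],
    [0, 0, 0],
    [0, 0, -0.01],
    [0, 0, -0.04],
    [0, 0, -0.045],
    [0, 0, -0.035],
    [0, 0, 0]
  ],
  "turn": [
    [0, 0, 0],
    [0, 0, 0],
    [0, 0, 0],
    [0, 0, 0],
    [0, 0, 0],
    [0, 0, 0],
    [0, 0, 0],
    [0, 0, 0],
    [0, 0, 0],
    [0, 0, 0]
  ],
  "gripper": [0.25, 0.25, 0.25, 0.25, 0.25, 0.25, 0.25, 0.25, 0.25, -0.5]
}}

```text
time: 23.35
tool_pos: [0.5511, 0.2271, 0.1713]
tool_rot: [3.131, 0.003, 2.094]
contact_force: [0.3, 0.0, 0.3]
opening: 0.0384
```

```bash
python3 chk.py pan_medium .481 .186 30 .012; python3 chk.py pan_large .481 .186 95 .006; python3 go.py .5831 -.2132 .168 71.9
```

```text
scene [0.4765 0.188  0.5049] deg 28.9 0.255
side [0.4848 0.2006 0.3765] deg 21.6 0.287
scene [0.4808 0.1863 1.6565] deg 94.9 0.636
side [0.4822 0.1857 1.6642] deg 95.4 0.503
t 23.75 pos [0.5478 0.2261 0.1635] rot [-3.139e+00 -1.000e-03  2.094e+00] F [0.3 0.  0.4] M [ 0.13 -0.01  0.01] open 0.0677 q [ 0.26  0.52  1.42 -0.    1.2  -1.83]
shift now [-0.3982 -0.1888 -0.0043] turn [-0.002  0.     0.839] shift after turn [-0.4066  0.17   -0.0045]
```

{"api": "carry_out", "payload": {
  "translation": [
    [-0.03, -0.0139, 0],
    [-0.042, -0.0199, 0],
    [-0.042, -0.0199, 0],
    [-0.042, -0.0199, 0],
    [-0.042, -0.0199, 0],
    [-0.042, -0.0199, 0],
    [-0.042, -0.0199, 0],
    [-0.042, -0.0199, 0],
    [-0.042, -0.0199, 0],
    [-0.0322, -0.0157, 0]
  ],
  "turn": [
    [0, 0, 0],
    [0, 0, 0],
    [0, 0, 0],
    [0, 0, 0],
    [0, 0, 0],
    [0, 0, 0],
    [0, 0, 0],
    [0, 0, 0],
    [0, 0, 0],
    [0, 0, 0]
  ],
  "gripper": [-0.5, -0.5, -0.5, -0.5, -0.5, -0.5, -0.5, -0.5, -0.5, -0.5]
}}

```text
time: 24.75
tool_pos: [0.5833, -0.2158, 0.1639]
tool_rot: [-3.141, -0.001, 2.092]
contact_force: [-0.9, 0.4, 0.9]
opening: 0.0687
```

{"api": "carry_out", "payload": {
  "translation": [
    [0, 0, 0],
    [0, 0, 0],
    [0, 0, 0],
    [0, 0, 0],
    [0, 0, 0],
    [0, 0, 0],
    [0, 0, 0],
    [0, 0, 0],
    [0, 0, 0]
  ],
  "turn": [
    [0, 0, 0.1],
    [0, 0, 0.13],
    [0, 0, 0.13],
    [0, 0, 0.13],
    [0, 0, 0.13],
    [0, 0, 0.13],
    [0, 0, 0.089],
    [0, 0, 0],
    [0, 0, 0]
  ],
  "gripper": [-0.5, -0.5, -0.5, -0.5, -0.5, -0.5, -0.5, -0.5, -0.5]
}}

```text
time: 25.65
tool_pos: [0.5835, -0.213, 0.1642]
tool_rot: [-3.141, -0.0, 1.257]
contact_force: [-0.2, 0.2, -0.5]
opening: 0.069
```

```bash
python3 go.py .5831 -.2132 .023 71.9; python3 vw.py v2.png pan_medium:.481:.186:30:.012 pan_large:.481:.186:95:.006
```

```text
t 25.65 pos [ 0.5835 -0.213   0.1642] rot [-3.141 -0.     1.257] F [-0.2  0.2 -0.5] M [ 0.14 -0.06  0.  ] open 0.069 q [-0.47  0.57  1.33 -0.    1.24 -1.73]
shift now [-0.0003 -0.0002  0.1412] turn [-0.001 -0.     0.002] shift after turn [-0.0003 -0.0003  0.1412]
```

View pics/v2.png

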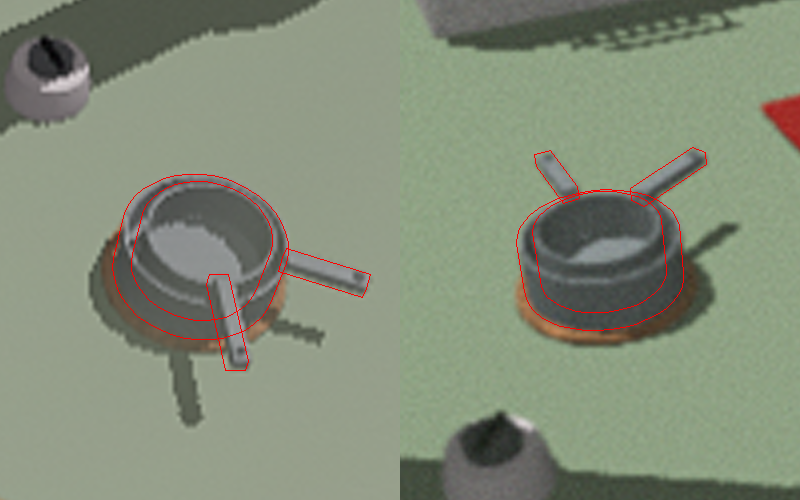

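{"api": "carry_out", "payload": {
  "translation": [
    [0, 0, 0.035],
    [0, 0, 0.04],
    [0, 0, 0.035],
    [0, 0, 0.02],
    [0, 0, 0.0112],
    [0, 0, 0],
    [0, 0, 0],
    [0, 0, 0],
    [0, 0, 0],
    [0, 0, 0]
  ],
  "turn": [
    [0, 0, 0],
    [0, 0, 0],
    [0, 0, 0],
    [0, 0, 0],
    [0, 0, 0],
    [0, 0, 0],
    [0, 0, 0],
    [0, 0, 0],
    [0, 0, 0],
    [0, 0, 0]
  ],
  "gripper": [-0.5, -0.5, -0.5, -0.5, -0.5, -0.5, 1, 1, 1, 1],
  "squeeze": 50
}}

```text
time: 26.75
tool_pos: [0.5841, -0.2132, 0.0245]
tool_rot: [3.14, 0.0, 1.255]
contact_force: [0.1, 0.2, -0.1]
opening: 0.0417
```

{"api": "carry_out", "payload": {
  "translation": [
    [0, 0, 0],
    [0, 0, 0],
    [0, 0, 0],
    [0, 0, 0],
    [0, 0, 0],
    [0, 0, 0],
    [0, 0, 0],
    [0, 0, 0]
  ],
  "turn": [
    [0, 0, 0],
    [0, 0, 0],
    [0, 0, 0],
    [0, 0, 0],
    [0, 0, 0],
    [0, 0, 0],
    [0, 0, 0],
    [0, 0, 0]
  ],
  "gripper": [1, 1, 1, 1, 1, 1, 1, 1]
}}

```text
time: 27.55
tool_pos: [0.5837, -0.2131, 0.0235]
tool_rot: [3.142, 0.0, 1.255]
contact_force: [-0.1, -0.5, 0.5]
opening: 0.0114
```

{"api": "carry_out", "payload": {
  "translation": [
    [0, 0, 0],
    [0, 0, -0.01],
    [0, 0, -0.03],
    [0, 0, -0.035],
    [0, 0, -0.035],
    [0, 0, -0.02],
    [0, 0, 0],
    [0, 0, 0]
  ],
  "turn": [
    [0, 0, 0],
    [0, 0, 0],
    [0, 0, 0],
    [0, 0, 0],
    [0, 0, 0],
    [0, 0, 0],
    [0, 0, 0],
    [0, 0, 0]
  ],
  "gripper": [1, 1, 1, 1, 1, 1, 1, 1]
}}

```text
time: 28.35
tool_pos: [0.5834, -0.2128, 0.1533]
tool_rot: [-3.142, -0.0, 1.255]
contact_force: [-0.4, 1.1, -1.4]
opening: 0.0112
```

```bash
python3 go.py .5449 .1413 .153 55
```

```text
t 28.35 pos [ 0.5834 -0.2128  0.1533] rot [-3.142 -0.     1.255] F [-0.4  1.1 -1.4] M [ 0.04 -0.11  0.04] open 0.0112 q [-0.47  0.58  1.35  0.    1.22 -1.73]
shift now [ 0.3247 -0.1466  0.0004] turn [-0.    -0.     0.295] shift after turn [ 0.268  -0.2346  0.0003]
```

{"api": "carry_out", "payload": {
  "translation": [
    [0, 0, 0],
    [0, 0, 0],
    [0, 0, 0],
    [0.015, -0.013, 0],
    [0.03, -0.0262, 0],
    [0.035, -0.0306, 0],
    [0.035, -0.0306, 0],
    [0.035, -0.0306, 0],
    [0.035, -0.0306, 0],
    [0.035, -0.0306, 0]
  ],
  "turn": [
    [0, 0, 0.095],
    [0, 0, 0.1],
    [0, 0, 0.1],
    [0, 0, 0],
    [0, 0, 0],
    [0, 0, 0],
    [0, 0, 0],
    [0, 0, 0],
    [0, 0, 0],
    [0, 0, 0]
  ],
  "gripper": [1, 1, 1, 1, 1, 1, 1, 1, 1, 1]
}}

```text
time: 29.35
tool_pos: [0.5505, 0.0802, 0.1522]
tool_rot: [-3.139, 0.001, 0.963]
contact_force: [1.0, -0.3, -0.8]
opening: 0.0116
```

{"api": "carry_out", "payload": {
  "translation": [
    [0.025, -0.022, 0],
    [0.015, -0.013, 0],
    [0.0088, -0.008, 0],
    [0, 0, 0],
    [0, 0, 0],
    [0, 0, 0],
    [0, 0, 0]
  ],
  "turn": [
    [0, 0, 0],
    [0, 0, 0],
    [0, 0, 0],
    [0, 0, 0],
    [0, 0, 0],
    [0, 0, 0],
    [0, 0, 0]
  ],
  "gripper": [1, 1, 1, 1, 1, 1, 1]
}}

```text
time: 30.05
tool_pos: [0.5454, 0.1409, 0.1535]
tool_rot: [3.142, 0.0, 0.958]
contact_force: [-0.5, 0.1, -1.2]
opening: 0.0115
```

```bash
python3 go.py .5449 .1423 .042 55; python3 chk.py pan_small .481 .187 -35 .13;  python3 go.py .5449 .1423 .042 55
```

```text
t 30.05 pos [0.5454 0.1409 0.1535] rot [3.142 0.    0.958] F [-0.5  0.1 -1.2] M [ 0.01 -0.11  0.04] open 0.0115 q [ 0.12  0.48  1.52 -0.    1.14 -0.84]
shift now [ 0.0009 -0.0012  0.1115] turn [ 0.     0.    -0.001] shift after turn [ 0.0008 -0.0012  0.1115]
scene None
side [0.4828 0.1855 1.3419] deg 76.9 0.288
t 30.25 pos [0.5453 0.1415 0.1536] rot [ 3.141 -0.     0.959] F [0.8 0.2 0.5] M [ 0.08 -0.14  0.01] open 0.011 q [ 0.12  0.48  1.52 -0.    1.14 -0.84]
shift now [ 0.0004 -0.0008  0.1116] turn [ 0.    -0.    -0.001] shift after turn [ 0.0004 -0.0008  0.1116]
```

{"api": "carry_out", "payload": {
  "translation": [
    [0.0004, -0.0008, 0],
    [0, 0, 0.02],
    [0, 0, 0.03],
    [0, 0, 0.025],
    [0, 0, 0.015],
    [0, 0, 0.01],
    [0, 0, 0.007],
    [0, 0, 0.003],
    [0, 0, 0],
    [0, 0, 0]
  ],
  "turn": [
    [0, 0, 0],
    [0, 0, 0],
    [0, 0, 0],
    [0, 0, 0],
    [0, 0, 0],
    [0, 0, 0],
    [0, 0, 0],
    [0, 0, 0],
    [0, 0, 0],
    [0, 0, 0]
  ],
  "gripper": [1, 1, 1, 1, 1, 1, 1, 1, 1, 1]
}}

```text
time: 31.25
tool_pos: [0.5453, 0.1429, 0.0442]
tool_rot: [3.141, -0.001, 0.96]
contact_force: [1.4, 0.0, -0.7]
opening: 0.011
```

{"api": "carry_out", "payload": {
  "translation": [
    [0, 0, 0.0007],
    [0, 0, 0.0007],
    [0, 0, 0.0006],
    [0, 0, 0],
    [0, 0, 0]
  ],
  "turn": [
    [0, 0, 0],
    [0, 0, 0],
    [0, 0, 0],
    [0, 0, 0],
    [0, 0, 0]
  ],
  "gripper": [1, 1, 1, 1, 1]
}}

```text
time: 31.75
tool_pos: [0.5449, 0.1428, 0.0417]
tool_rot: [3.141, -0.0, 0.96]
contact_force: [0.8, -0.7, -0.9]
opening: 0.0113
```

{"api": "carry_out", "payload": {
  "translation": [
    [0, 0, 0.0005],
    [0, 0, 0.0005],
    [0, 0, 0.0005],
    [0, 0, 0],
    [0, 0, 0]
  ],
  "turn": [
    [0, 0, 0],
    [0, 0, 0],
    [0, 0, 0],
    [0, 0, 0],
    [0, 0, 0]
  ],
  "gripper": [1, 1, 1, 1, 1]
}}

```text
time: 32.25
tool_pos: [0.5456, 0.1426, 0.0408]
tool_rot: [3.14, -0.001, 0.96]
contact_force: [0.9, -2.1, 4.3]
opening: 0.0114
```

Contact; release, rise, and head for the tiny pan.

{"api": "carry_out", "payload": {
  "translation": [
    [0, 0, 0],
    [0, 0, 0],
    [0, 0, 0],
    [0, 0, 0],
    [0, 0, 0],
    [0, 0, -0.01],
    [0, 0, -0.04],
    [0, 0, -0.045],
    [0, 0, -0.03],
    [0, 0, 0]
  ],
  "turn": [
    [0, 0, 0],
    [0, 0, 0],
    [0, 0, 0],
    [0, 0, 0],
    [0, 0, 0],
    [0, 0, 0],
    [0, 0, 0],
    [0, 0, 0],
    [0, 0, 0],
    [0, 0, 0]
  ],
  "gripper": [0.25, 0.25, 0.25, 0.25, 0.25, 0.25, 0.25, 0.25, 0.25, 0.0]
}}

```text
time: 33.25
tool_pos: [0.5474, 0.1433, 0.1707]
tool_rot: [3.134, -0.007, 0.96]
contact_force: [0.5, 0.4, 0.2]
opening: 0.0385
```

```bash
python3 chk.py pan_tiny .434 -.367 1 0; python3 go.py .512 -.3655 .168 91
```

```text
scene [ 0.4337 -0.3661  0.028 ] deg 1.6 0.087
side [ 0.4333 -0.3673  0.0127] deg 0.7 0.064
t 33.45 pos [0.544  0.1427 0.1641] rot [-3.14e+00  1.00e-03  9.60e-01] F [-0.3  0.   0.3] M [ 0.09 -0.13 -0.01] open 0.0456 q [ 0.12  0.47  1.51 -0.    1.17 -0.84]
shift now [-0.4346  0.2654 -0.0037] turn [-0.002  0.001 -0.628] shift after turn [-0.5076 -0.0408 -0.0039]
```

{"api": "carry_out", "payload": {
  "translation": [
    [-0.02, 0.0122, 0],
    [-0.0385, 0.0235, 0],
    [-0.0385, 0.0235, 0],
    [-0.0385, 0.0235, 0],
    [-0.0385, 0.0235, 0],
    [-0.0385, 0.0235, 0],
    [-0.0385, 0.0235, 0],
    [-0.0385, 0.0235, 0],
    [-0.0385, 0.0235, 0],
    [-0.0385, 0.0235, 0]
  ],
  "turn": [
    [0, 0, 0],
    [0, 0, 0],
    [0, 0, 0],
    [0, 0, 0],
    [0, 0, 0],
    [0, 0, 0],
    [0, 0, 0],
    [0, 0, 0],
    [0, 0, 0],
    [0, 0, 0]
  ],
  "gripper": [0, 0, 0, 0, 0, 0, 0, 0, 0, 0]
}}

```text
time: 34.45
tool_pos: [0.5167, -0.2871, 0.1634]
tool_rot: [-3.138, -0.0, 0.96]
contact_force: [-0.5, 0.4, -0.1]
opening: 0.0457
```

{"api": "carry_out", "payload": {
  "translation": [
    [-0.0385, 0.0235, 0],
    [-0.0296, 0.0182, 0],
    [0, 0, 0],
    [0, 0, 0],
    [0, 0, 0],
    [0, 0, 0],
    [0, 0, 0],
    [0, 0, 0],
    [0, 0, 0]
  ],
  "turn": [
    [0, 0, 0],
    [0, 0, 0],
    [0, 0, -0.11],
    [0, 0, -0.14],
    [0, 0, -0.14],
    [0, 0, -0.14],
    [0, 0, -0.098],
    [0, 0, 0],
    [0, 0, 0]
  ],
  "gripper": [0, 0, 0, 0, 0, 0, 0, 0, 0]
}}

```text
time: 35.35
tool_pos: [0.5125, -0.365, 0.1638]
tool_rot: [-3.14, -0.002, 1.585]
contact_force: [-0.2, -0.3, -0.2]
opening: 0.046
```

```bash
python3 go.py .5115 -.3652 .023 91.1
```

```text
t 35.35 pos [ 0.5125 -0.365   0.1638] rot [-3.140e+00 -2.000e-03  1.585e+00] F [-0.2 -0.3 -0.2] M [ 0.1  -0.05  0.03] open 0.046 q [-0.74  0.58  1.31  0.    1.25 -2.33]
shift now [-0.0003 -0.0008  0.1408] turn [-0.002 -0.002 -0.005] shift after turn [-1.000e-04 -1.000e-03  1.408e-01]
```

{"api": "carry_out", "payload": {
  "translation": [
    [0, -0.0008, 0.035],
    [0, 0, 0.04],
    [0, 0, 0.035],
    [0, 0, 0.02],
    [0, 0, 0.0108],
    [0, 0, 0],
    [0, 0, 0],
    [0, 0, 0],
    [0, 0, 0],
    [0, 0, 0]
  ],
  "turn": [
    [0, 0, 0],
    [0, 0, 0],
    [0, 0, 0],
    [0, 0, 0],
    [0, 0, 0],
    [0, 0, 0],
    [0, 0, 0],
    [0, 0, 0],
    [0, 0, 0],
    [0, 0, 0]
  ],
  "gripper": [0, 0, 0, 0, 0, 0, 1, 1, 1, 1],
  "squeeze": 50
}}

```text
time: 36.35
tool_pos: [0.5124, -0.3657, 0.0252]
tool_rot: [3.14, 0.001, 1.588]
contact_force: [-1.1, 0.4, -0.2]
opening: 0.0185
```

{"api": "carry_out", "payload": {
  "translation": [
    [0, 0, 0],
    [0, 0, 0],
    [0, 0, 0],
    [0, 0, 0],
    [0, 0, 0],
    [0, 0, 0]
  ],
  "turn": [
    [0, 0, 0],
    [0, 0, 0],
    [0, 0, 0],
    [0, 0, 0],
    [0, 0, 0],
    [0, 0, 0]
  ],
  "gripper": [1, 1, 1, 1, 1, 1]
}}

```text
time: 36.95
tool_pos: [0.5124, -0.3656, 0.0245]
tool_rot: [3.141, 0.001, 1.588]
contact_force: [1.9, 0.8, 3.1]
opening: 0.0115
```

{"api": "carry_out", "payload": {
  "translation": [
    [0, 0, 0],
    [0, 0, -0.01],
    [0, 0, -0.03],
    [0, 0, -0.035],
    [0, 0, -0.035],
    [0, 0, -0.02],
    [0, 0, 0],
    [0, 0, 0]
  ],
  "turn": [
    [0, 0, 0],
    [0, 0, 0],
    [0, 0, 0],
    [0, 0, 0],
    [0, 0, 0],
    [0, 0, 0],
    [0, 0, 0],
    [0, 0, 0]
  ],
  "gripper": [1, 1, 1, 1, 1, 1, 1, 1]
}}

```text
time: 37.75
tool_pos: [0.5115, -0.3651, 0.1538]
tool_rot: [-3.141, -0.001, 1.588]
contact_force: [0.5, -0.3, -1.3]
opening: 0.0117
```

```bash
python3 go.py .4680 .1102 .153 -10; python3 vw.py v3.png pan_small:.4815:.187:-35:.018 pan_large:.481:.186:95:.006
```

```text
t 37.75 pos [ 0.5115 -0.3651  0.1538] rot [-3.141e+00 -1.000e-03  1.588e+00] F [ 0.5 -0.3 -1.3] M [ 0.09 -0.09 -0.  ] open 0.0117 q [-0.74  0.59  1.32 -0.    1.23 -2.33]
shift now [ 0.4759 -0.0354  0.0011] turn [-1.000e-03  0.000e+00  1.762e+00] shift after turn [-0.1254 -0.4605  0.0008]
```

View pics/v3.png

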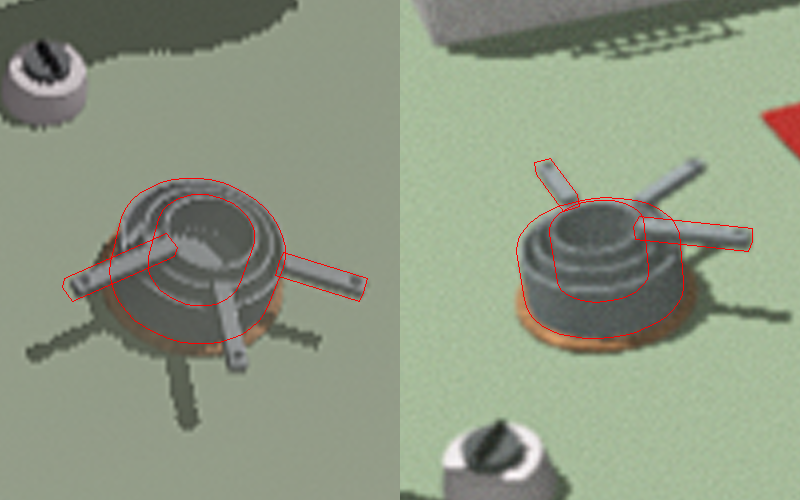

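{"api": "carry_out", "payload": {
  "translation": [
    [0, 0, 0],
    [0, 0, 0],
    [0, 0, 0],
    [0, 0, 0],
    [0, 0, 0],
    [0, 0, 0],
    [0, 0, 0],
    [0, 0, 0],
    [0, 0, 0],
    [0, 0, 0]
  ],
  "turn": [
    [0, 0, 0.1],
    [0, 0, 0.142],
    [0, 0, 0.142],
    [0, 0, 0.142],
    [0, 0, 0.142],
    [0, 0, 0.142],
    [0, 0, 0.142],
    [0, 0, 0.142],
    [0, 0, 0.142],
    [0, 0, 0.142]
  ],
  "gripper": [1, 1, 1, 1, 1, 1, 1, 1, 1, 1]
}}

```text
time: 38.85
tool_pos: [0.5113, -0.3648, 0.1522]
tool_rot: [-3.139, 0.002, 0.204]
contact_force: [-0.8, 0.2, -0.7]
opening: 0.0116
```

{"api": "carry_out", "payload": {
  "translation": [
    [0, 0, 0],
    [0, 0, 0],
    [0, 0, 0],
    [0, 0, 0],
    [-0.0054, -0.0205, 0],
    [-0.01, -0.036, 0],
    [-0.011, -0.041, 0],
    [-0.011, -0.041, 0],
    [-0.011, -0.041, 0],
    [-0.011, -0.041, 0]
  ],
  "turn": [
    [0, 0, 0.142],
    [0, 0, 0.142],
    [0, 0, 0.1],
    [0, 0, 0],
    [0, 0, 0],
    [0, 0, 0],
    [0, 0, 0],
    [0, 0, 0],
    [0, 0, 0],
    [0, 0, 0]
  ],
  "gripper": [1, 1, 1, 1, 1, 1, 1, 1, 1, 1]
}}

```text
time: 39.85
tool_pos: [0.4908, -0.1362, 0.1534]
tool_rot: [-3.141, 0.002, -0.171]
contact_force: [0.0, 0.2, -0.8]
opening: 0.0112
```

{"api": "carry_out", "payload": {
  "translation": [
    [-0.011, -0.041, 0],
    [-0.011, -0.041, 0],
    [-0.011, -0.041, 0],
    [-0.011, -0.041, 0],
    [-0.01, -0.036, 0],
    [-0.008, -0.026, 0],
    [-0.004, -0.014, 0],
    [0, 0, 0],
    [0, 0, 0],
    [0, 0, 0]
  ],
  "turn": [
    [0, 0, 0],
    [0, 0, 0],
    [0, 0, 0],
    [0, 0, 0],
    [0, 0, 0],
    [0, 0, 0],
    [0, 0, 0],
    [0, 0, 0],
    [0, 0, 0],
    [0, 0, 0]
  ],
  "gripper": [1, 1, 1, 1, 1, 1, 1, 1, 1, 1]
}}

```text
time: 40.85
tool_pos: [0.4683, 0.109, 0.1539]
tool_rot: [3.141, 0.0, -0.174]
contact_force: [-0.2, 0.0, -1.2]
opening: 0.0113
```

```bash
python3 chk.py pan_tiny .4815 .187 -100 .13; python3 go.py .4680 .1102 .048 -10
```

```text
scene [ 0.4838  0.1874 -1.774 ] deg -101.6 0.235
side [ 0.4868  0.1893 -1.7655] deg -101.2 0.661
t 41.05 pos [0.4684 0.1091 0.1542] rot [ 3.142  0.    -0.175] F [ 0.1  0.8 -0.9] M [-0.11  0.03 -0.05] open 0.0117 q [ 0.07  0.34  1.75 -0.    1.05  0.24]
shift now [-0.0006 -0.001   0.1062] turn [ 0.     0.    -0.001] shift after turn [-0.0006 -0.001   0.1062]
```

{"api": "carry_out", "payload": {
  "translation": [
    [-0.0006, -0.001, 0],
    [0, 0, 0.02],
    [0, 0, 0.03],
    [0, 0, 0.02],
    [0, 0, 0.012],
    [0, 0, 0.01],
    [0, 0, 0.008],
    [0, 0, 0.003],
    [0, 0, 0],
    [0, 0, 0]
  ],
  "turn": [
    [0, 0, 0],
    [0, 0, 0],
    [0, 0, 0],
    [0, 0, 0],
    [0, 0, 0],
    [0, 0, 0],
    [0, 0, 0],
    [0, 0, 0],
    [0, 0, 0],
    [0, 0, 0]
  ],
  "gripper": [1, 1, 1, 1, 1, 1, 1, 1, 1, 1]
}}

```text
time: 42.05
tool_pos: [0.4683, 0.111, 0.0517]
tool_rot: [-3.141, -0.001, -0.174]
contact_force: [0.9, -0.3, -1.0]
opening: 0.0116
```

{"api": "carry_out", "payload": {
  "translation": [
    [0, 0, 0.0007],
    [0, 0, 0.0007],
    [0, 0, 0.0006],
    [0, 0, 0],
    [0, 0, 0]
  ],
  "turn": [
    [0, 0, 0],
    [0, 0, 0],
    [0, 0, 0],
    [0, 0, 0],
    [0, 0, 0]
  ],
  "gripper": [1, 1, 1, 1, 1]
}}

```text
time: 42.55
tool_pos: [0.4679, 0.1109, 0.0492]
tool_rot: [3.142, -0.0, -0.174]
contact_force: [-0.5, -0.2, -1.0]
opening: 0.0113
```

{"api": "carry_out", "payload": {
  "translation": [
    [0, 0, 0.0005],
    [0, 0, 0.0005],
    [0, 0, 0.0005],
    [0, 0, 0],
    [0, 0, 0]
  ],
  "turn": [
    [0, 0, 0],
    [0, 0, 0],
    [0, 0, 0],
    [0, 0, 0],
    [0, 0, 0]
  ],
  "gripper": [1, 1, 1, 1, 1]
}}

```text
time: 43.05
tool_pos: [0.4681, 0.1106, 0.0481]
tool_rot: [3.141, -0.001, -0.174]
contact_force: [-0.8, -5.6, 4.7]
opening: 0.0114
```

{"api": "carry_out", "payload": {
  "translation": [
    [0, 0, 0],
    [0, 0, 0],
    [0, 0, 0],
    [0, 0, 0],
    [0, 0, 0],
    [0, 0, -0.01],
    [0, 0, -0.04],
    [0, 0, -0.045],
    [0, 0, -0.045],
    [0, 0, 0]
  ],
  "turn": [
    [0, 0, 0],
    [0, 0, 0],
    [0, 0, 0],
    [0, 0, 0],
    [0, 0, 0],
    [0, 0, 0],
    [0, 0, 0],
    [0, 0, 0],
    [0, 0, 0],
    [0, 0, 0]
  ],
  "gripper": [0.25, 0.25, 0.25, 0.25, 0.25, 0.25, 0.25, 0.25, 0.25, 0.25]
}}

```text
time: 44.05
tool_pos: [0.4712, 0.1113, 0.1943]
tool_rot: [-3.138, -0.012, -0.174]
contact_force: [0.8, -0.2, 0.5]
opening: 0.0346
```

{"api": "carry_out", "payload": {
  "translation": [
    [0.01, 0.03, 0],
    [0.01, 0.04, 0],
    [0.01, 0.04, 0],
    [0.01, 0.04, 0],
    [0.005, 0.02, 0],
    [0, 0, 0]
  ],
  "turn": [
    [0, 0, 0],
    [0, 0, 0],
    [0, 0, 0],
    [0, 0, 0],
    [0, 0, 0],
    [0, 0, 0]
  ],
  "gripper": [0, 0, 0, 0, 0, 0]
}}

```text
time: 44.65
tool_pos: [0.4828, -0.0666, 0.1877]
tool_rot: [3.141, -0.0, -0.178]
contact_force: [0.3, -0.3, 0.3]
opening: 0.046
```

```bash
python3 vw.py v4.png pan_tiny:.4815:.187:-100:.024 pan_small:.4815:.187:-35:.018 pan_medium:.481:.187:30:.012 pan_large:.481:.186:95:.006;python3 - <<'E'
from h import *
p=read_camera("scene");save(p,"fin.png")
for k,a in(("liner_stack",(.713,-.173)),("glass_bowl",(.794,-.034)),("spatula",(.702,.241))):
    print(k,[np.round(ray(p,r["pixel"],0)[:2],3) for r in nets.tip_of(p,k)[:2]])
E
```

```text
liner_stack [array([ 0.714, -0.178])]
glass_bowl [array([ 0.796, -0.033])]
spatula [array([0.699, 0.23 ])]
```

View pics/v4.png

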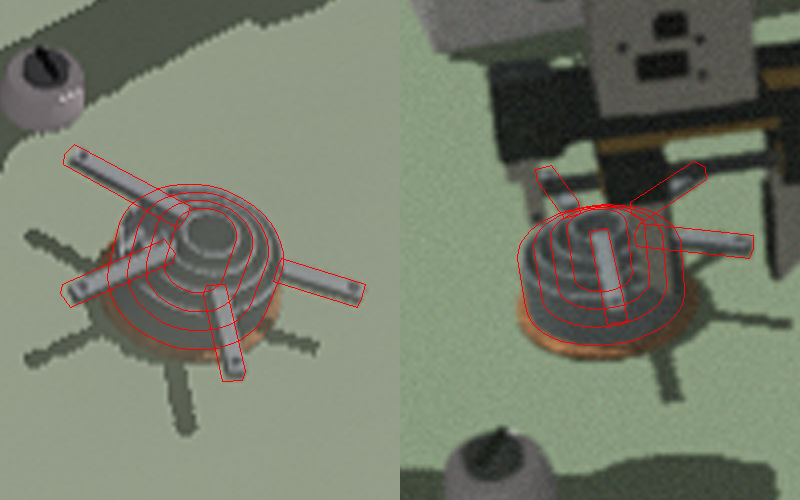

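View pics/fin.png

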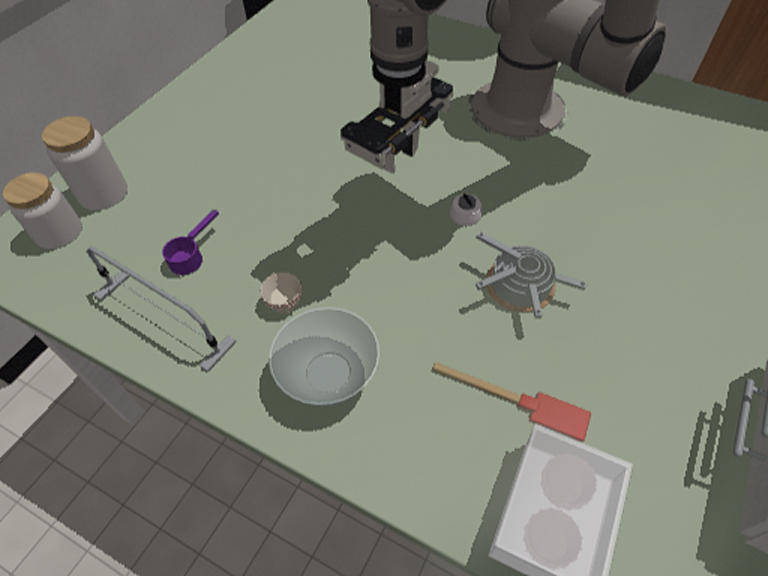

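```bash
python3 -c "
from cell import robot
print(robot.hand_in())"
```

```text
the job is handed in; nothing more can be done
None
```

I nested all four pans upright on the cork mat, largest to smallest, let go of everything and handed the job in at about 45 s on the robot's clock.

- **Centring:** the largest pan's measured centre is (0.481, 0.186) m. My estimate of the mat's centre is about (0.480, 0.186) m, good to about 2–3 mm. That estimate is the least certain one: the two cameras' first automatic fits of the mat differed by about 7 mm, so I settled it by eye from an overlay.
- **Handles:** they point at about 95°, 30°, −35° and −100°, so each is about 65° from the one under it.
- **Seating:** for the three inner pans, contact showed at the height expected for sitting flat on the pan below, at about 4–5 N. The largest showed no clear contact force, but it reached its expected height on the mat. The smallest also showed about 5.6 N sideways just before release; the final picture shows it seated and concentric.
- **Final pictures:** the outlines drawn at the planned poses match all four pans in the scene camera. In the side camera the gripper covers part of the view.
- **Bystanders:** the liner stack, bowl, spatula and purple look-alike look unmoved. The network put the liner stack and bowl within about 5 mm of their first positions, and the spatula within about 6–16 mm depending on the camera. It lies where it did in the picture, so I take that as network error.
- **Checks that failed:** the automatic outline fits of the medium, small and tiny pans were poor, or found nothing, while those pans were held or nested and partly hidden. For those I relied on the tool position and the overlays.

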